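Clear the processor and hold the inspection camera over it

TASK

A parts cup has been left standing on the big square processor of the circuit board: lift it off and nest it, set down rather than dropped, all the way down into its twin standing on the bench, and let go of it. Then pick up the handheld inspection camera, carry it over the parts rack without bumping it into anything, and stop with it hovering upright about a centimetre above the processor, centred on it, the sides of its square hood parallel to the processor's sides, touching nothing. Finish while still holding it there, motionless, and leave everything else where it stands.

Things in the scene. Friction and masses are not known exactly. Their poses are not given: they have to be found in the camera images.
- cup_chip: Grey stacking parts cup standing on the processor. Round, 46 mm high, 60 g: tapers from 28 mm diameter at the foot to 48 mm at height 30 mm, then an upright collar, 60 mm outer and 53 mm inner diameter, to the rim (grip across the collar's outside). Fully nested, its collar rests on the twin's rim, its origin 16 mm above the twin's; 2 mm side play. Origin: centre of the underside.
- cup_bench: The twin of that cup, same shape and size, standing empty on the bench on the other side of the parts rack from the board. Origin: centre of the underside; z up.
- camera: Handheld inspection camera standing upright on the bench, 102 mm high, 160 g. Lower end: a square white hood, 46 x 46 mm, up to height 26 mm, open underneath; above it a square black body, 34 x 34 mm, to height 100 mm, gripped across two opposite flat sides. Origin: centre of the hood's underside; x and y square to its sides, z up.
- board: Green circuit board, 170 x 130 mm, its top 18 mm above the bench, fixed in a holder 180 x 140 mm on the bench. Besides the processor its parts are at most 36 mm above the bench, all more than 34 mm from the processor's centre. Origin: centre of the underside on the bench; x along the 170 mm side, z up.
- chip_top (a point): Centre of the top face of the processor, the big square chip (42 x 42 mm, 4 mm thick, dark with a metal centre) on the board; its top is 22 mm above the bench. Axes parallel to the chip's sides, z up. It lies 20 mm from the board's origin along the board's -x.
- rack: Black open parts rack, 260 x 70 mm, 80 mm high, five compartments in a row, fixed on the bench between the board and the bench places of the cup and the camera. Origin: centre of the underside; x along the 260 mm side.
- spool: bystander: empty metal solder reel, 52 mm diameter, 40 mm high. Origin: centre of its underside. To be left alone.
- flux: bystander: amber flux bottle, 36 mm diameter, 85 mm high. Origin: centre of its underside. To be left alone.
- jar: bystander: small glass jar with metal lid, 44 mm diameter, 45 mm high. Origin: centre of its underside. To be left alone.
- pencup: bystander: empty grey pen cup, 84 mm diameter at the rim, 100 mm high. Origin: centre of its underside. To be left alone.
- driver: bystander: screwdriver lying flat. Origin: on its axis line, at the underside. To be left alone.
- meter: bystander: multimeter lying flat, 150 x 75 x 40 mm. Origin: centre of its underside. To be left alone.
- heatsink: bystander: loose finned aluminium heatsink, 50 x 50 x 26 mm. Origin: centre of its underside. To be left alone.
Things that resemble listed ones, but are neither listed nor needed, are in the scene too. Leave any blue or purple look-alike of the camera alone.

How it is judged:
By the outcome, as a careful person would: the job done as asked, in the order asked, and still so for the second after the job is handed in, while the arm keeps its last pose, push and grip.
It also fails if it takes over 54 s, if anything falls off the work surface, if the arm or the gripper's body presses on something with over 40 N, if the wrist force passes 120 N, or if a joint passes its speed limit or range.

ROBOT

A 6-joint arm with a two-finger parallel gripper is mounted at the origin on the work surface. World frame = base frame: x ahead of the robot, y to its left, z up, the work surface at z = 0. Lengths are in m, angles in rad, forces in N, time in s.
With the tool pointing down it reaches from about 0.325 to 0.85 m from the base axis. Payload 15.5 kg.
Tool frame: the origin (TCP) lies midway between the tips of the shut fingers; the grasp point (between the pads) lies 19 mm behind it; z points along the fingers, y is the line along which they close (so a half turn about z gives the same grasp; the last joint's range is limited). The gripper opens to 91 mm and grips with 3 to 60 N. Pads are 32 mm wide; open, the fingers measure 118 mm over their backs; the gripper's body (76 mm by 178 mm) begins 60 mm behind the grasp point.
Start: joints at [1.069, 0.494, 1.345, -0, 1.302, -0.096], TCP at [0.247, 0.574, 0.214] pointing down, gripper open.
Joint ranges: [-2.91, 2.91], [-0.82, 2.16], [0.22, 2.67], [-1.22, 4.37], [0.12, 2.79], [-3.08, 3.08]. Speed limits (rad/s): [1.89, 1.89, 2.57, 3.01, 3.01, 3.01].

INTERFACE

Orientations are given as a 3x3 rotation matrix whose columns are the frame's x, y, z axes.
In Python, from station import bot gives the robot as it stands. The module is installed in compiled form; this text tells all that it offers.
- The arm moves only by the tool servo_tool, never from a script. Its argument "targets" is a list of rows, each a list of 7 numbers: the shift along the tool's x, y, z in cm, then the turn, a rotation vector about the tool's x, y, z in rad, then the opening, from -1 (shut) to 1 (fully open). In form: [[tx, ty, tz, wx, wy, wz, claw], ...]. A call has 1 to 20 rows; each row shifts and turns the commanded pose from where the row before left it, along the tool's axes as they then stand; what a row does not reach is not made up. A row lasts 1/12 s, in which the tool goes at most 41.7 mm and 7.16 degrees, less where a joint would pass 70% of its speed; a pose out of reach is approached as far as the arm can. A call with a gripper value outside its range is refused whole. The fingers move at their own pace and stop on an object; the grip force is fixed at half the most. Time passes only in rows, so rows that do not move let the fingers close. It gives the time, the measured TCP pose, the force, the opening and the grip force at its end, in the units of the state.
- bot.get_obs(): the state, without advancing time (a new reading comes with each control period).
- bot.get_image(name): name is "side" or "top"; returns a dict with "frame" (384x512x3 uint8, red, green, blue), "z_map" (384x512 float32, m along the optical axis (not along the pixel's ray), 0 where there is no reading), "intrinsics" (3x3 intrinsics, pixels), "distortion" ([k1, k2, p1, p2, k3] as OpenCV has them; the pictures are not rectified), "T" (4x4, takes a point from camera to world coordinates). Camera axes: x right, y down, z forward; pixel columns grow to the right and rows downward; lengths in m; the calibration is good to about 2 mm. A picture is of the moment at which its call begins.
- bot.close_job(): hands the job in; it is judged then, once.
The state is a dict: "time_s": time; "q": joint angles; "dq": joint speeds; "joint_efforts": joint torques, N m; "ee_pos": TCP position; "orientation": TCP orientation; "force": force on the tool from outside, world axes, zero at the start; "torque": the same for the moment, N m; "width": finger opening in m; "gripper_force": force on a finger pad.
Only numpy, scipy, OpenCV 4.12 (cv2) and the standard library are available. Lean on these libraries where they do the work, as an engineer would, in place of code of your own. Each camera call takes 0.05 s, during which the arm holds its last target. There are 200 camera calls.

## Working session

There is one attempt and no reset: what is moved stays moved. The work goes in short steps, Python scripts to look and compute and a tool call to move; the robot and the scene stay as the last step left them, time stands still between calls to the robot, and variables do not carry over. Pictures are saved under pics/ and viewed, at most 10 in all, crops included, and the job is handed in when it is done.

Besides the shell and the picture viewer there is one more tool, called after "Emit:" by a JSON object that holds its "op" and its "data". servo_tool: Moves the arm, as the interface text tells. Its arguments: {"type":"object","properties":{"targets":{"type":"array"}},"required":["targets"]}

```bash
mkdir -p pics; cat > h.py <<'E'
import numpy as np, cv2
from station import bot
def cloud(im):
    z=im["z_map"].astype(float); h,w=z.shape
    u,v=np.meshgrid(np.arange(w),np.arange(h))
    p=cv2.undistortPoints(np.stack([u,v],-1).reshape(-1,1,2).astype(np.float64),im["intrinsics"],np.array(im["distortion"])).reshape(h,w,2)
    P=np.dstack([p[...,0]*z,p[...,1]*z,z])
    W=P@im["T"][:3,:3].T+im["T"][:3,3]
    W[z==0]=np.nan
    return W
def grab(n):
    im=bot.get_image(n); W=cloud(im); np.savez("last_"+n+".npz",W=W,F=im["frame"]); return im,W
E
python3 - <<'E'
from h import *
for n in("top","side"):
    im,W=grab(n); cv2.imwrite(f"pics/{n}0.png",cv2.resize(im["frame"][...,::-1],(800,600),interpolation=cv2.INTER_CUBIC))
    print(n,im["T"].round(3).tolist(),im["intrinsics"].round(1).tolist())
o=bot.get_obs();print(o["orientation"],o["width"],o["time_s"],o["force"])
E
```

```text
top [[-0.028, -0.99, 0.139, 0.403], [-1.0, 0.027, -0.015, 0.017], [0.012, -0.139, -0.99, 1.368], [0.0, 0.0, 0.0, 1.0]] [[422.7, 0.0, 248.2], [0.0, 422.7, 193.8], [0.0, 0.0, 1.0]]
side [[0.954, -0.168, 0.25, 0.239], [-0.301, -0.495, 0.815, -1.046], [-0.014, -0.852, -0.523, 0.735], [0.0, 0.0, 0.0, 1.0]] [[437.2, 0.0, 258.5], [0.0, 437.2, 186.9], [0.0, 0.0, 1.0]]
[[-9.18410710e-01  3.95628016e-01 -4.91560138e-04]
 [ 3.95628314e-01  9.18410230e-01 -9.41796854e-04]
 [ 7.88526386e-05 -1.05943143e-03 -9.99999436e-01]] 0.09135340087992273 0.1 [ 0.46041715 -0.08090792 -0.36680526]
```

View pics/top0.png

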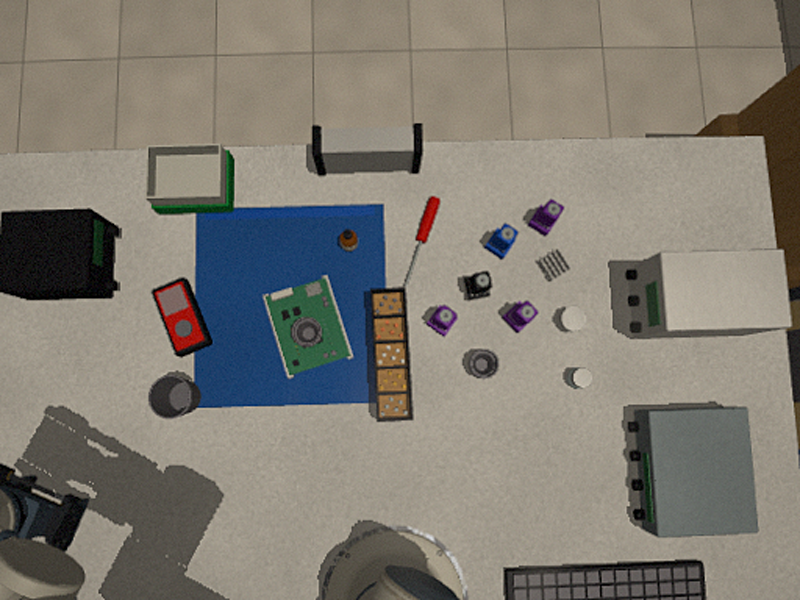

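View pics/side0.png

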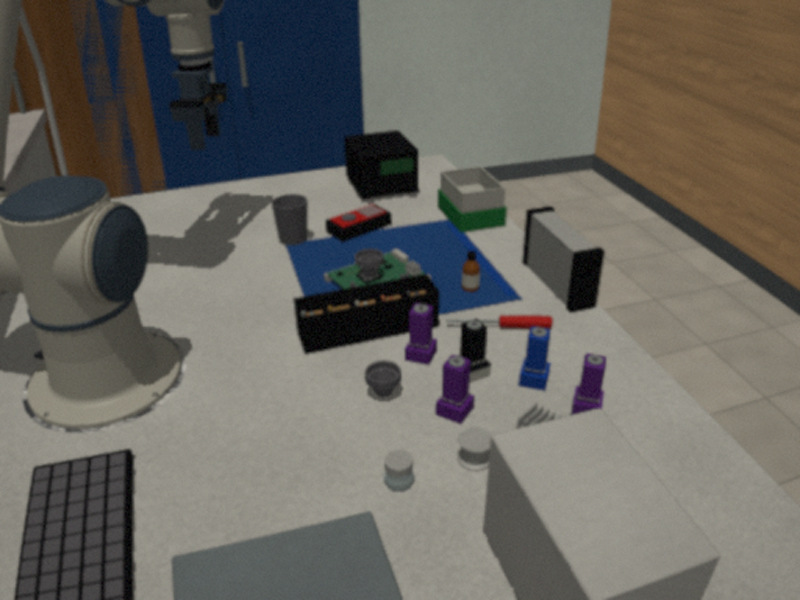

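The top view (800x600) shows cup_chip at (306,332), cup_bench at (483,362) and the pen cup, a look-alike, at (174,395). The camera candidates are black with a white hood at (478,284), blue at (501,240), and purple at (546,216), (520,315) and (441,319). By the description I choose the black one, and I'll check it with a crop and measure.

```bash
cat > m.py <<'E'
from h import *
from scipy.optimize import least_squares
def cloudof(n,k=3):
    Ws=[];
    for _ in range(k):
        im,W=grab(n); Ws.append(W)
    return im,np.nanmean(Ws,0)
def sel(W,c,r,z0,z1):
    m=(np.hypot(W[...,0]-c[0],W[...,1]-c[1])<r)&(W[...,2]>z0)&(W[...,2]<z1)
    return m
E
python3 - <<'E'
from m import *
R={}
for n in("top","side"):
    im,W=cloudof(n); R[n]=(im,W); np.save(f"W_{n}.npy",W)
im,W=R["top"]
for nm,(u,v) in dict(cupchip=(306,332),cupb=(483,362),cam=(478,284),cam_blue=(501,240),p1=(546,216),p2=(520,315),p3=(441,319),flux=(348,238),rackL=(388,300),rackR=(393,405),driver=(428,215),pen=(174,395),spool=(570,320),jar=(578,378),meter=(180,315)).items():
    print(nm,W[int(v/1.5625),int(u/1.5625)].round(3))
print("bench z",[np.nanmedian(W[int(v/1.5625)-3:int(v/1.5625)+3,int(u/1.5625)-3:int(u/1.5625)+3,2]).round(4) for u,v in((450,450),(250,220),(450,180))])
a=cv2.resize(R["top"][0]["frame"][150:250,160:340],(720,400),interpolation=cv2.INTER_CUBIC)[:, :]
T=R["top"][0]["frame"]; S=R["side"][0]["frame"]
a=cv2.resize(T[165:245,150:210],(390,520),interpolation=cv2.INTER_CUBIC)
b=cv2.resize(S[185:265,260:320],(390,520),interpolation=cv2.INTER_CUBIC)
cv2.imwrite("pics/crop.png",np.hstack([cv2.resize(T[165:245,275:335],(390,520),interpolation=cv2.INTER_CUBIC),b])[...,::-1])
E
```

```text
cupchip [0.537 0.167 0.027]
cupb [ 0.468 -0.197  0.006]
cam [ 0.616 -0.177  0.099]
cam_blue [ 0.705 -0.23   0.088]
p1 [ 0.749 -0.322  0.095]
p2 [ 0.552 -0.256  0.099]
p3 [ 0.547 -0.104  0.101]
flux [0.718 0.075 0.08 ]
rackL [ 0.594 -0.003  0.046]
rackR [ 0.385 -0.006  0.046]
driver [ 0.777 -0.09   0.026]
pen [0.418 0.441 0.004]
spool [ 0.547 -0.371  0.041]
jar [ 0.429 -0.377  0.048]
meter [0.578 0.42  0.037]
bench z [np.float64(0.0014), np.float64(0.003), np.float64(0.0014)]m.py:7: RuntimeWarning: Mean of empty slice
  return im,np.nanmean(Ws,0)
```

View pics/crop.png

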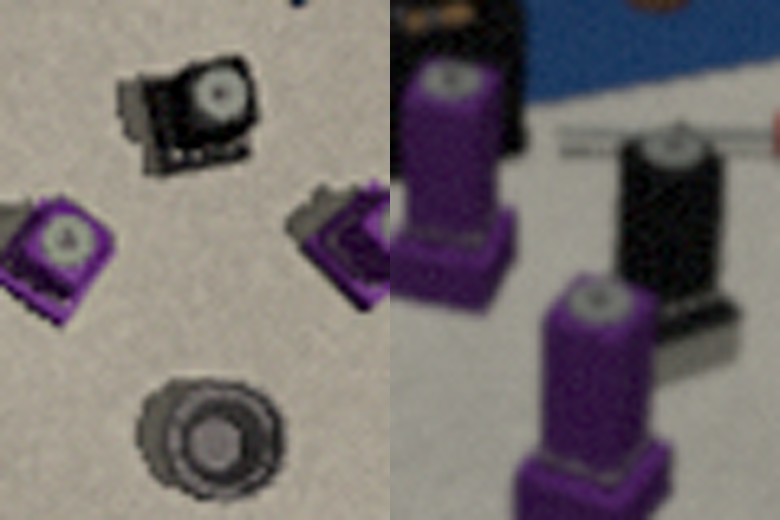

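The crop confirms the black camera with a white hood, left panel (215,95) and right panel (670,200). The twin cup is at left panel (220,440) and is empty. Next I'll measure poses.

```bash
cat >> m.py <<'E'
def circ(P,r=None):
    f=lambda p:np.hypot(P[:,0]-p[0],P[:,1]-p[1])-p[2]
    s=least_squares(f,[*P[:,:2].mean(0),.028],loss='soft_l1',f_scale=.002); return s.x.round(4)
def rect(P):
    r=cv2.minAreaRect((P[:,:2]*1000).astype(np.float32)); return np.round(r[0],1),np.round(r[1],1),round(r[2],1)
def cup(W,c,zr):
    P=W[sel(W,c,.04,zr-.006,zr+.006)]; return len(P),circ(P),P.mean(0).round(4)
def cam(W,c,top=.1):
    P=W[sel(W,c,.04,top-.008,top+.008)]; print(" top",len(P),rect(P),P.mean(0).round(4))
    # side faces: normals by local plane fit
    H=W[sel(W,c,.04,top-.068,top-.008)]
    if len(H)>20:
        # fit square outline of half 17 to visible side points
        def f(p):
            d=H[:,:2]-p[:2]; ca,sa=np.cos(p[2]),np.sin(p[2])
            q=np.abs(np.c_[d[:,0]*ca+d[:,1]*sa,-d[:,0]*sa+d[:,1]*ca]); return q.max(1)-.017
        S=[least_squares(f,[*c,a],loss='soft_l1',f_scale=.002) for a in np.arange(0,1.57,.2)]
        s=min(S,key=lambda s:s.cost); print(" sq",len(H),s.x[:2].round(4),np.degrees(s.x[2]).round(1)%90,(s.cost/len(H))**.5)
E
python3 - <<'E'
from m import *
for n in("top","side"):
    W=np.load(f"W_{n}.npy"); print(n)
    print("chip cup",cup(W,(.537,.165),.068)); print("bench cup",cup(W,(.468,-.199),.046))
    cam(W,(.612,-.177))
    M=sel(W,(.54,.165),.16,.012,.024); F=np.load(f"last_{n}.npz")["F"].astype(int)
    g=M&(F[...,1]>F[...,0]*1.25)&(F[...,1]>F[...,2]*1.1); print(" board",g.sum(),rect(W[g]))
    k=sel(W,(.49,-.005),.2,.07,.09)&(np.abs(W[...,1])<.06); print(" rack",rect(W[k]),np.nanmax(W[k][:,2]))
    for nm,c in dict(p3=(.547,-.104),p2=(.552,-.256),blue=(.7,-.23)).items(): print(nm); cam(W,c)
E
```

```text
top
chip cup (76, array([0.5344, 0.1595, 0.0281]), array([0.5335, 0.1595, 0.0686]))
bench cup (74, array([ 0.4625, -0.1925,  0.028 ]), array([ 0.4625, -0.1934,  0.0467]))
 top 126 (array([ 622.6, -188.4]), array([33.7, 34.4]), 9.7) [ 0.6219 -0.1875  0.1008]
 sq 59 [ 0.6227 -0.1885] 9.900000000000006 0.00022516448594331548
 board 1540 (array([550.2, 164.2]), array([168.9, 129.1]), 16.7)
 rack (array([485.7,  -6.7]), array([260. ,  70.1]), 1.5) 0.08608660135819446
p3
 top 126 (array([ 554.7, -113.4]), array([33.5, 33.4]), 54.2) [ 0.5541 -0.1131  0.1016]
 sq 32 [ 0.5555 -0.1131] 51.6 0.000280477938692287
p2
 top 125 (array([ 558.2, -272.9]), array([33.8, 33.7]), 41.3) [ 0.5577 -0.2722  0.1013]
 sq 62 [ 0.5585 -0.2735] 41.5 0.00024860813278332187
blue
 top 123 (array([ 714.6, -242.4]), array([33.4, 33.2]), 54.2) [ 0.7134 -0.2417  0.1012]
 sq 61 [ 0.6877 -0.2238] 53.2 0.0018597635959994479
side
chip cup (83, array([0.5327, 0.1588, 0.0283]), array([0.5326, 0.1585, 0.0661]))
bench cup (132, array([ 0.4608, -0.1936,  0.0281]), array([ 0.4608, -0.1938,  0.0442]))
 top 125 (array([ 619.9, -189.9]), array([33.3, 33.4]), 6.3) [ 0.6188 -0.1935  0.0988]
 sq 301 [ 0.6216 -0.1878] 10.299999999999997 0.0005715301741346789
 board 423 (array([540.5, 167.1]), array([158.3, 106.2]), 15.1)
 rack (array([483.6,  -7.8]), array([260.7,  74.5]), 1.1) 0.08229121249473477
p3
 top 111 (array([ 553.4, -114.7]), array([34.8, 32.7]), 52.9) [ 0.5521 -0.1189  0.099 ]
 sq 276 [ 0.5534 -0.1131] 51.8 0.0006311577637531755
p2
 top 152 (array([ 556. , -274.2]), array([33. , 34.6]), 41.7) [ 0.5553 -0.278   0.0988]
 sq 340 [ 0.5574 -0.2726] 41.6 0.0005120953073178435
blue
 top 117 (array([ 713.3, -243.3]), array([37.6, 31.8]), 52.8) [ 0.7106 -0.2474  0.0986]
 sq 257 [ 0.7127 -0.242 ] 52.0 0.0007751010328354538
```

Emit:
{"op": "servo_tool", "data": {"targets": [[0, 0, 0, 0, 0, 0.109, 1], [0, 0, 0, 0, 0, 0.109, 1], [0, 0, 0, 0, 0, 0.109, 1], [0, 0, 0, 0, 0, 0.109, 1], [0, 0, 0, 0, 0, 0.109, 1], [0, 0, 0, 0, 0, 0.109, 1], [0, 0, 0, 0, 0, 0.109, 1], [0, 0, 0, 0, 0, 0.109, 1], [-3, 0.97, 0, 0, 0, 0, 1], [-3, 0.97, 0, 0, 0, 0, 1], [-3, 0.97, 0, 0, 0, 0, 1], [-3, 0.97, 0, 0, 0, 0, 1], [-3, 0.97, 0, 0, 0, 0, 1], [-3, 0.97, 0, 0, 0, 0, 1], [-3, 0.97, 0, 0, 0, 0, 1], [-3, 0.97, 0, 0, 0, 0, 1], [-3, 0.97, 0, 0, 0, 0, 1], [-3, 0.97, 0, 0, 0, 0, 1]]}}

```text
time_s: 1.9
ee_pos: [0.4272, 0.3133, 0.2141]
orientation: [[-0.288, 0.958, 0.0], [0.958, 0.288, 0.0], [0.0, 0.0, -1.0]]
force: [0.6, 0.2, 0.5]
width: 0.0913
gripper_force: 0.0
```

```bash
cat > go.py <<'E'
import sys
from h import *
def go(x,y,z,yaw,o=None):
    "remaining: turn vector (tool), shift in tool axes after the turn, cm"
    o=o or bot.get_obs(); R=np.array(o["orientation"]); a=np.radians(yaw)
    G=np.array([[-np.sin(a),np.cos(a),0],[np.cos(a),np.sin(a),0],[0,0,-1]]).T
    d=np.array([x,y,z])-o["ee_pos"]
    print("t",round(o["time_s"],2),"turn",cv2.Rodrigues(R.T@G)[0].ravel().round(4),"shift_after",(G.T@d*100).round(2),"shift_now",(R.T@d*100).round(2),"pos",np.round(o["ee_pos"],4),"yaw",np.degrees(np.arctan2(R[1,1],R[0,1])).round(2),"w",round(o["width"],4),"gf",np.round(o["gripper_force"],1),"F",np.round(o["force"],1))
if __name__=="__main__": go(*map(float,sys.argv[1:]))
E
python3 go.py .5335 .159 .13 16.7
```

```text
t 1.9 turn [ 0.0003 -0.      0.0006] shift_after [-17.83   5.75   8.41] shift_now [-17.83   5.73   8.41] pos [0.4272 0.3133 0.2141] yaw 16.73 w 0.0913 gf 0.0 F [0.6 0.2 0.5]
```

Emit:
{"op": "servo_tool", "data": {"targets": [[-2.97, 0.96, 0, 0, 0, 0, 1], [-2.97, 0.96, 0, 0, 0, 0, 1], [-2.97, 0.96, 0, 0, 0, 0, 1], [-2.97, 0.96, 0, 0, 0, 0, 1], [-2.97, 0.96, 0, 0, 0, 0, 1], [-2.97, 0.96, 0, 0, 0, 0, 1], [0, 0, 2.8, 0, 0, 0, 1], [0, 0, 2.8, 0, 0, 0, 1], [0, 0, 2.8, 0, 0, 0, 1], [0, 0, 0, 0, 0, 0, 1], [0, 0, 0, 0, 0, 0, 1]]}}

```text
time_s: 2.82
ee_pos: [0.5323, 0.1604, 0.1295]
orientation: [[-0.288, 0.958, -0.003], [0.958, 0.288, -0.0], [0.0, -0.003, -1.0]]
force: [0.1, -0.1, 0.9]
width: 0.0909
gripper_force: 0.0
```

```bash
python3 - <<'E'
from go import *
go(.5335,.159,.053,16.7)
for n in("top","side"):
    im,W=grab(n)
    p=np.array(bot.get_obs()["ee_pos"])
    M=sel=(np.hypot(W[...,0]-p[0],W[...,1]-p[1])<.09)&(W[...,2]>.122)&(W[...,2]<.2)
    print(n,M.sum(),np.nanmin(W[M],0) if M.any() else 0,np.nanmax(W[M],0) if M.any() else 0)
    if n=="side": cv2.imwrite("pics/s1.png",cv2.resize(im["frame"][90:210,170:330][...,::-1],(800,600),interpolation=cv2.INTER_CUBIC))
E
```

```text
t 2.82 turn [-0.0026 -0.0003  0.0005] shift_after [-0.17  0.07  7.65] shift_now [-0.17  0.09  7.65] pos [0.5323 0.1604 0.1295] yaw 16.73 w 0.0909 gf 0.0 F [ 0.1 -0.1  0.9]
top 0 0 0
side 313 [0.47100769 0.12065699 0.13017973] [0.59504223 0.19261318 0.19985181]
```

View pics/s1.png

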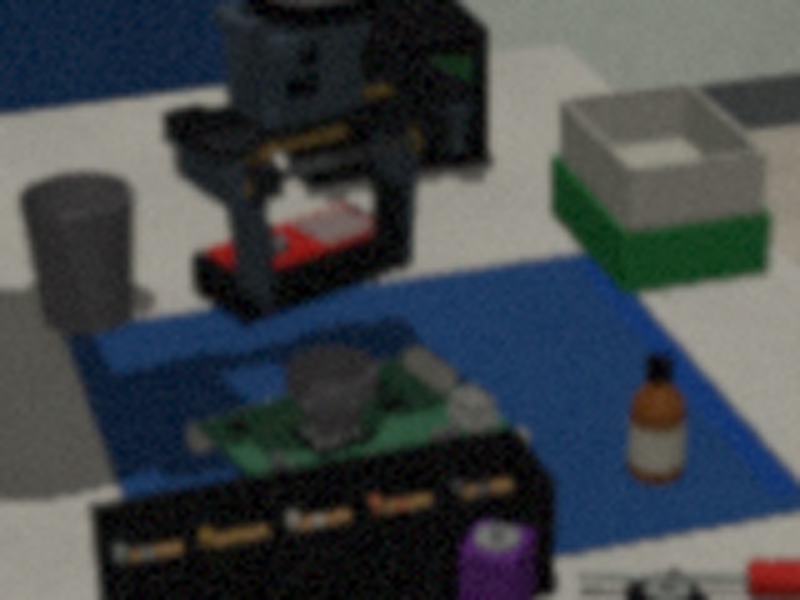

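The fingers at (250,250) and (395,210) hang open and level above the cup at (330,390), with clear space around it. I'm descending to the collar.

Emit:
{"op": "servo_tool", "data": {"targets": [[-0.17, 0.08, 2.5, 0, 0, 0, 1], [0, 0, 2.5, 0, 0, 0, 1], [0, 0, 1.6, 0, 0, 0, 1], [0, 0, 1.0, 0, 0, 0, 1], [0, 0, 0, 0, 0, 0, 1], [0, 0, 0, 0, 0, 0, 1]]}}

```text
time_s: 3.42
ee_pos: [0.5349, 0.1594, 0.055]
orientation: [[-0.288, 0.958, 0.001], [0.958, 0.288, 0.0], [-0.0, 0.001, -1.0]]
force: [-0.9, -0.3, -0.7]
width: 0.0916
gripper_force: 0.0
```

```bash
python3 go.py .5335 .159 .053 16.7
```

```text
t 3.42 turn [0.0012 0.0002 0.0008] shift_after [ 0.01 -0.15  0.2 ] shift_now [ 0.01 -0.15  0.2 ] pos [0.5349 0.1594 0.055 ] yaw 16.74 w 0.0916 gf 0.0 F [-0.9 -0.3 -0.7]
```

Emit:
{"op": "servo_tool", "data": {"targets": [[0, -0.1, 0.05, 0, 0, 0, 1], [0, 0, 0, 0, 0, 0, 0], [0, 0, 0, 0, 0, 0, -0.2], [0, 0, 0, 0, 0, 0, -1], [0, 0, 0, 0, 0, 0, -1], [0, 0, 0, 0, 0, 0, -1], [0, 0, 0, 0, 0, 0, -1], [0, 0, 0, 0, 0, 0, -1]]}}

```text
time_s: 4.08
ee_pos: [0.5334, 0.1589, 0.0536]
orientation: [[-0.288, 0.958, 0.0], [0.958, 0.288, 0.0], [-0.0, 0.0, -1.0]]
force: [-0.6, 0.4, 4.0]
width: 0.0592
gripper_force: 30.0
```

```bash
for i in 1 2; do python3 go.py .5335 .159 .053 16.7; done
```

```text
t 4.08 turn [0.0003 0.     0.0005] shift_after [0.01 0.01 0.06] shift_now [0.01 0.01 0.06] pos [0.5334 0.1589 0.0536] yaw 16.73 w 0.0592 gf 30.0 F [-0.6  0.4  4. ]
t 4.08 turn [0.0003 0.     0.0005] shift_after [0.01 0.01 0.06] shift_now [0.01 0.01 0.06] pos [0.5334 0.1589 0.0536] yaw 16.73 w 0.0592 gf 30.0 F [-0.6  0.4  4. ]
```

Emit:
{"op": "servo_tool", "data": {"targets": [[0, 0, -1, 0, 0, 0, -1], [0, 0, -2, 0, 0, 0, -1], [0, 0, -3, 0, 0, 0, -1], [0, 0, -3, 0, 0, 0, -1], [0, 0, -3, 0, 0, 0, -1], [3, -1, 0, 0, 0, 0, -1], [0, 0, 0, 0, 0, 0, -1]]}}

```text
time_s: 4.67
ee_pos: [0.5137, 0.1871, 0.1757]
orientation: [[-0.288, 0.958, 0.002], [0.958, 0.288, 0.002], [0.001, 0.002, -1.0]]
force: [-0.7, -0.4, -1.6]
width: 0.0596
gripper_force: 30.0
```

```bash
python3 go.py .4617 -.193 .12 16.7
```

```text
t 4.67 turn [ 0.0024 -0.001   0.0009] shift_after [-34.91 -15.91   5.57] shift_now [-34.9  -15.95   5.5 ] pos [0.5137 0.1871 0.1757] yaw 16.75 w 0.0596 gf 30.0 F [-0.7 -0.4 -1.6]
```

Emit:
{"op": "servo_tool", "data": {"targets": [[-1.5, -0.7, 0, 0, 0, 0, -1], [-2.9, -1.32, 0, 0, 0, 0, -1], [-2.9, -1.32, 0, 0, 0, 0, -1], [-2.9, -1.32, 0, 0, 0, 0, -1], [-2.9, -1.32, 0, 0, 0, 0, -1], [-2.9, -1.32, 0, 0, 0, 0, -1], [-2.9, -1.32, 0, 0, 0, 0, -1], [-2.9, -1.32, 0, 0, 0, 0, -1], [-2.9, -1.32, 0, 0, 0, 0, -1], [-2.9, -1.32, 0, 0, 0, 0, -1], [-2.9, -1.32, 0, 0, 0, 0, -1], [-2.9, -1.32, 0, 0, 0, 0, -1], [-1.5, -0.7, 2.0, 0, 0, 0, -1], [0, 0, 2.0, 0, 0, 0, -1], [0, 0, 0, 0, 0, 0, -1], [0, 0, 0, 0, 0, 0, -1]]}}

```text
time_s: 6.0
ee_pos: [0.4622, -0.1949, 0.1332]
orientation: [[-0.288, 0.958, -0.002], [0.958, 0.288, 0.001], [0.002, -0.002, -1.0]]
force: [0.6, 0.4, 0.4]
width: 0.0593
gripper_force: 30.0
```

```bash
python3 - <<'E'
from m import *
from go import go
go(.4617,-.193,.0495,16.7)
p=np.array(bot.get_obs()["ee_pos"])
R={n:cloudof(n) for n in("side","top")}
W=R["side"][1]
for off in(.030,.046):
  pass
zf=p[2]-.0316
# collar outer points (facing side camera)
M=sel(W,p[:2],.045,zf+.031,zf+.047); P=W[M]; print("collar side cam",len(P),P.min(0).round(4),P.max(0).round(4))
for z0,z1 in((zf-.004,zf+.008),(zf+.008,zf+.02),(zf+.02,zf+.03)):
    P=W[sel(W,p[:2],.045,z0,z1)]; 
    if len(P)>5: print(z0.round(3),len(P),circ(P),P.mean(0).round(4))
# cone+cyl model fit, radius by height
P=W[sel(W,p[:2],.045,zf-.002,zf+.03)]
def f(q):
    h=P[:,2]-q[2]; r=np.interp(h,[0,.03],[.014,.024]); return (np.hypot(P[:,0]-q[0],P[:,1]-q[1])-r)
s=least_squares(f,[p[0],p[1],zf],loss='soft_l1',f_scale=.001); print("cup in hand side",len(P),s.x.round(4),"zf",zf.round(4))
print("bench cup side",cup(W,(.4617,-.193),.046)); print("bench cup top",cup(R["top"][1],(.4617,-.193),.046))
W=R["top"][1]
im=R["top"][0]; F=im["frame"].astype(int)
M=sel(W,(.54,.165),.16,.012,.026); g=M&(F[...,1]>F[...,0]*1.25)&(F[...,1]>F[...,2]*1.1); print("board",g.sum(),rect(W[g]))
cv2.imwrite("pics/c2.png",np.hstack([cv2.resize(im["frame"][185:235,170:220],(400,400),interpolation=cv2.INTER_CUBIC),cv2.resize(R["side"][0]["frame"][160:260,195:295],(400,400),interpolation=cv2.INTER_CUBIC)])[...,::-1])
np.save("W_top2.npy",W);cv2.imwrite("top2.png",im["frame"])
E
```

```text
t 6.0 turn [-0.0018 -0.002   0.0002] shift_after [0.2  0.   8.37] shift_now [0.18 0.02 8.37] pos [ 0.4622 -0.1949  0.1332] yaw 16.71 w 0.0593 gf 30.0 F [0.6 0.4 0.4]
collar side cam 308 [ 0.4201 -0.2255  0.1326] [ 0.5035 -0.1636  0.1486]
0.098 16 [ -18.43   -106.8713  108.3241] [ 0.4587 -0.2067  0.1064]
0.11 43 [ 0.4619 -0.1937  0.0182] [ 0.4599 -0.2046  0.1166]
0.122 73 [ 0.4614 -0.1954  0.0208] [ 0.4642 -0.188   0.1268]
cup in hand side 132 [ 0.4613 -0.195   0.1067] zf 0.1016
bench cup side (131, array([ 0.4608, -0.1936,  0.0282]), array([ 0.4607, -0.1941,  0.0442]))
bench cup top (9, array([ 0.4649, -0.195 ,  0.0303]), array([ 0.4613, -0.1725,  0.0471]))
board 1707 (array([550. , 164.2]), array([169.3, 129. ]), 16.5)m.py:7: RuntimeWarning: Mean of empty slice
  return im,np.nanmean(Ws,0)
```

View pics/c2.png

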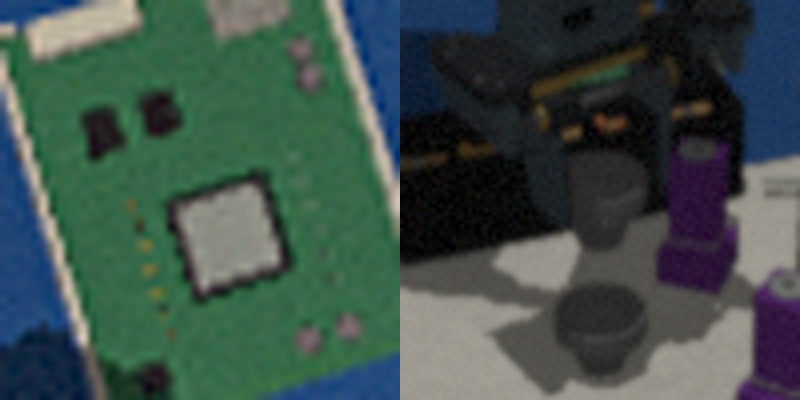

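Left panel: the processor is clear at (230,237). Right panel: the cup hangs upright at (605,200) above the empty twin at (600,330). I'm lowering it.

Emit:
{"op": "servo_tool", "data": {"targets": [[0.17, 0, 0, 0, 0, 0, -1], [0, 0, 2, 0, 0, 0, -1], [0, 0, 2, 0, 0, 0, -1], [0, 0, 1.5, 0, 0, 0, -1], [0, 0, 1, 0, 0, 0, -1], [0, 0, 0.5, 0, 0, 0, -1], [0, 0, 0, 0, 0, 0, -1], [0, 0, 0, 0, 0, 0, -1]]}}

```text
time_s: 6.97
ee_pos: [0.4628, -0.1938, 0.0638]
orientation: [[-0.288, 0.958, 0.0], [0.958, 0.288, -0.0], [-0.0, 0.0, -1.0]]
force: [0.4, -0.5, 0.3]
width: 0.0592
gripper_force: 30.0
```

Emit:
{"op": "servo_tool", "data": {"targets": [[0, 0, 0.2, 0, 0, 0, -1], [0, 0, 0.2, 0, 0, 0, -1], [0, 0, 0.2, 0, 0, 0, -1], [0, 0, 0, 0, 0, 0, -1]]}}

```text
time_s: 7.3
ee_pos: [0.4626, -0.1937, 0.0574]
orientation: [[-0.288, 0.958, 0.0], [0.958, 0.288, -0.0], [-0.0, 0.0, -1.0]]
force: [0.1, 0.4, 0.1]
width: 0.0596
gripper_force: 30.0
```

```bash
python3 go.py .4617 -.193 .048 16.7
```

```text
t 7.3 turn [0.     0.0001 0.0005] shift_after [ 0.09 -0.06  0.94] shift_now [ 0.09 -0.06  0.94] pos [ 0.4626 -0.1937  0.0574] yaw 16.73 w 0.0596 gf 30.0 F [0.1 0.4 0.1]
```

Emit:
{"op": "servo_tool", "data": {"targets": [[0.06, -0.05, 0.15, 0, 0, 0, -1], [0, 0, 0.15, 0, 0, 0, -1], [0, 0, 0.15, 0, 0, 0, -1], [0, 0, 0.1, 0, 0, 0, -1], [0, 0, 0, 0, 0, 0, -1]]}}

```text
time_s: 7.72
ee_pos: [0.4619, -0.1933, 0.0517]
orientation: [[-0.288, 0.958, -0.0], [0.958, 0.288, 0.0], [0.0, -0.0, -1.0]]
force: [-0.3, -0.2, -0.5]
width: 0.0594
gripper_force: 30.0
```

Emit:
{"op": "servo_tool", "data": {"targets": [[0, 0, 0.1, 0, 0, 0, -1], [0, 0, 0.1, 0, 0, 0, -1], [0, 0, 0, 0, 0, 0, -1]]}}

```text
time_s: 7.97
ee_pos: [0.4619, -0.1933, 0.0498]
orientation: [[-0.288, 0.958, -0.0], [0.958, 0.288, 0.0], [0.0, -0.0, -1.0]]
force: [0.4, 0.2, -0.4]
width: 0.0595
gripper_force: 30.0
```

Emit:
{"op": "servo_tool", "data": {"targets": [[0, 0, 0.1, 0, 0, 0, -1], [0, 0, 0.05, 0, 0, 0, -1], [0, 0, 0, 0, 0, 0, -1]]}}

```text
time_s: 8.22
ee_pos: [0.4619, -0.1933, 0.0483]
orientation: [[-0.288, 0.958, -0.0], [0.958, 0.288, 0.0], [0.0, -0.0, -1.0]]
force: [-0.2, 0.1, -0.0]
width: 0.0594
gripper_force: 30.0
```

```bash
python3 - <<'E'
from m import *
from go import go
go(.4617,-.193,.0475,16.7)
im,W=cloudof("side",1)
P=W[sel(W,(.4617,-.193),.045,-.01,.07)]
print(np.histogram(P[:,2],np.arange(0,.072,.004)))
cv2.imwrite("pics/n1.png",cv2.resize(im["frame"][200:270,205:285][...,::-1],(640,560),interpolation=cv2.INTER_CUBIC))
E
```

```text
t 8.22 turn [-0.0001 -0.0001  0.0005] shift_after [ 0.03 -0.01  0.08] shift_now [ 0.03 -0.01  0.08] pos [ 0.4619 -0.1933  0.0483] yaw 16.73 w 0.0594 gf 30.0 F [-0.2  0.1 -0. ]
(array([162,   8,  10,  12,  10,   5,   0,  19,  42,  53,  42,  47,  68,
        70,  56,  79,  31]), array([0.   , 0.004, 0.008, 0.012, 0.016, 0.02 , 0.024, 0.028, 0.032,
       0.036, 0.04 , 0.044, 0.048, 0.052, 0.056, 0.06 , 0.064, 0.068]))m.py:7: RuntimeWarning: Mean of empty slice
  return im,np.nanmean(Ws,0)
```

View pics/n1.png

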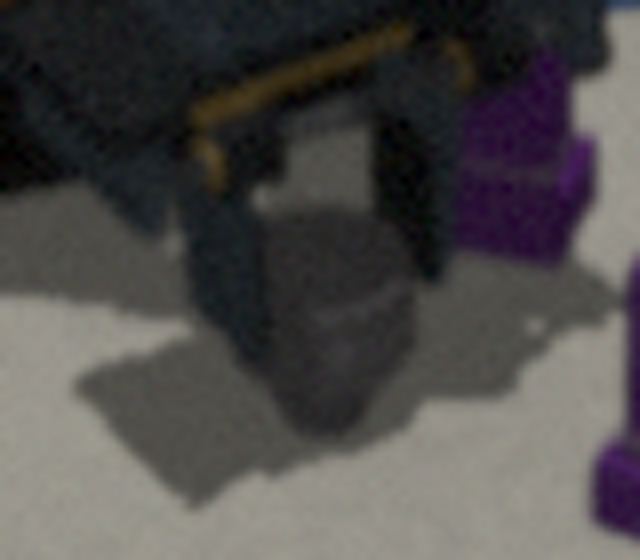

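The upper cup at (340,260) sits almost flush in the twin, with the seam at (360,305) and no contact force yet. I'll continue gently until it touches.

Emit:
{"op": "servo_tool", "data": {"targets": [[0, 0, 0.05, 0, 0, 0, -1], [0, 0, 0.05, 0, 0, 0, -1], [0, 0, 0, 0, 0, 0, -1]]}}

```text
time_s: 8.52
ee_pos: [0.462, -0.1933, 0.0476]
orientation: [[-0.288, 0.958, 0.0], [0.958, 0.288, -0.0], [-0.0, 0.0, -1.0]]
force: [-0.4, -0.6, 3.6]
width: 0.0592
gripper_force: 30.0
```

Emit:
{"op": "servo_tool", "data": {"targets": [[0, 0, 0.05, 0, 0, 0, -1], [0, 0, 0, 0, 0, 0, -1]]}}

```text
time_s: 8.68
ee_pos: [0.4621, -0.1934, 0.0475]
orientation: [[-0.288, 0.958, 0.001], [0.958, 0.288, -0.0], [-0.001, 0.0, -1.0]]
force: [-2.5, 1.9, 14.4]
width: 0.0593
gripper_force: 30.0
```

Seated: contact came at the predicted height. Releasing and rising.

Emit:
{"op": "servo_tool", "data": {"targets": [[0, 0, -0.05, 0, 0, 0, -1], [0, 0, 0, 0, 0, 0, -1], [0, 0, 0, 0, 0, 0, 0.5], [0, 0, 0, 0, 0, 0, 1], [0, 0, 0, 0, 0, 0, 1], [0, 0, 0, 0, 0, 0, 1], [0, 0, 0, 0, 0, 0, 1], [0, 0, -1, 0, 0, 0, 1], [0, 0, -3, 0, 0, 0, 1], [0, 0, -4, 0, 0, 0, 1], [0, 0, -4, 0, 0, 0, 1], [0, 0, -3, 0, 0, 0, 1], [0, 0, 0, 0, 0, 0.058, 1], [0, 0, 0, 0, 0, 0.058, 1]]}}

```text
time_s: 9.85
ee_pos: [0.4628, -0.1938, 0.2003]
orientation: [[-0.173, 0.985, 0.004], [0.985, 0.173, -0.002], [-0.003, 0.004, -1.0]]
force: [-1.1, -0.6, 0.3]
width: 0.0911
gripper_force: 0.0
```

```bash
python3 - <<'E'
from m import *
from go import go
go(.6222,-.188,.19,10.1)
im,W=cloudof("side",2); W1=cloudof("top",2)[1]
print("nested side",cup(W,(.4617,-.193),.062)); print("nested top",cup(W1,(.4617,-.193),.062))
cam(W,(.622,-.188)); cam(W1,(.622,-.188))
W=np.load("W_top2.npy"); F=cv2.imread("top2.png").astype(int)
# chip dark outline
M=sel(W,(.531,.1585),.034,.014,.032)&(F.max(2)<400)
g=(F[...,1]>F[...,2]*1.25)&(F[...,1]>F[...,0]*1.1)
P=W[M&~g]; print("chip",len(P),rect(P),P.mean(0).round(4))
m=M&(F.min(2)>110); print("metal",m.sum(),rect(W[m]),W[m].mean(0).round(4))
E
```

```text
t 9.85 turn [ 0.0036  0.0029 -0.0026] shift_after [-2.23 15.79  1.03] shift_now [-2.18 15.79  1.09] pos [ 0.4628 -0.1938  0.2003] yaw 9.95 w 0.0911 gf 0.0 F [-1.1 -0.6  0.3]
nested side (136, array([ 0.4605, -0.1939,  0.0281]), array([ 0.4611, -0.1942,  0.06  ]))
nested top (21, array([ 0.462 , -0.1929,  0.0288]), array([ 0.4684, -0.1698,  0.0627]))
 top 125 (array([ 619.9, -189.3]), array([32.4, 34.6]), 9.4) [ 0.6189 -0.1933  0.0988]
 sq 302 [ 0.6215 -0.1878] 10.299999999999997 0.0006293119921169028
 top 126 (array([ 622.4, -188.5]), array([33.6, 34.5]), 9.9) [ 0.6218 -0.1876  0.1011]
 sq 59 [ 0.6227 -0.1885] 9.0 0.00045534879999115134
chip 160 (array([529.1, 163.5]), array([39.6, 51.6]), 17.3) [0.5307 0.1583 0.0234]
metal 105 (array([531.8, 157.3]), array([31.9, 32.4]), 17.1) [0.5316 0.1571 0.0237]m.py:7: RuntimeWarning: Mean of empty slice
  return im,np.nanmean(Ws,0)
```

Nesting is confirmed: the rim is 16 mm above where the twin's was, and concentric. Now the inspection camera.

Emit:
{"op": "servo_tool", "data": {"targets": [[-0.45, 3.16, 0, 0, 0, 0, 1], [-0.45, 3.16, 0, 0, 0, 0, 1], [-0.45, 3.16, 0, 0, 0, 0, 1], [-0.45, 3.16, 0, 0, 0, 0, 1], [-0.43, 3.15, 0, 0, 0, 0, 1], [0, 0, 3, 0, 0, 0, 1], [0, 0, 3, 0, 0, 0, 1], [0, 0, 0, 0, 0, 0, 1], [0, 0, 0, 0, 0, 0, 1], [0, 0, 0, 0, 0, 0, 1]]}}

```text
time_s: 10.88
ee_pos: [0.6216, -0.1878, 0.1387]
orientation: [[-0.176, 0.984, 0.001], [0.984, 0.176, -0.0], [-0.0, 0.001, -1.0]]
force: [-0.3, 0.2, 1.0]
width: 0.0909
gripper_force: 0.0
```

```bash
python3 go.py .6222 -.188 .055 10.0
```

```text
t 10.88 turn [0.0005 0.0003 0.0021] shift_after [-0.03  0.06  8.37] shift_now [-0.02  0.06  8.37] pos [ 0.6216 -0.1878  0.1387] yaw 10.12 w 0.0909 gf 0.0 F [-0.3  0.2  1. ]
```

Emit:
{"op": "servo_tool", "data": {"targets": [[0, 0.06, 2.5, 0, 0, 0, 1], [0, 0, 2.5, 0, 0, 0, 1], [0, 0, 2.3, 0, 0, 0, 1], [0, 0, 1, 0, 0, 0, 1], [0, 0, 0, 0, 0, 0, 1], [0, 0, 0, 0, 0, 0, 1]]}}

```text
time_s: 11.38
ee_pos: [0.6226, -0.1878, 0.0559]
orientation: [[-0.175, 0.985, 0.001], [0.985, 0.175, -0.0], [-0.001, 0.001, -1.0]]
force: [-0.2, 0.1, 0.7]
width: 0.0914
gripper_force: 0.0
```

Emit:
{"op": "servo_tool", "data": {"targets": [[0, 0, 0, 0, 0, 0, 0.4], [0, 0, 0, 0, 0, 0, 0], [0, 0, 0, 0, 0, 0, -0.2], [0, 0, 0, 0, 0, 0, -1], [0, 0, 0, 0, 0, 0, -1], [0, 0, 0, 0, 0, 0, -1], [0, 0, 0, 0, 0, 0, -1], [0, 0, 0, 0, 0, 0, -1], [0, 0, 0, 0, 0, 0, -1], [0, 0, 0, 0, 0, 0, -1]]}}

```text
time_s: 12.22
ee_pos: [0.6219, -0.1875, 0.0544]
orientation: [[-0.175, 0.985, -0.0], [0.985, 0.175, 0.0], [0.0, -0.0, -1.0]]
force: [0.4, -0.9, -0.8]
width: 0.0342
gripper_force: 30.0
```

```bash
python3 go.py .6222 -.188 .055 10.0
```

```text
t 12.22 turn [-0.0001 -0.      0.0014] shift_after [-0.05  0.03 -0.06] shift_now [-0.05  0.03 -0.06] pos [ 0.6219 -0.1875  0.0544] yaw 10.08 w 0.0342 gf 30.0 F [ 0.4 -0.9 -0.8]
```

Emit:
{"op": "servo_tool", "data": {"targets": [[0, 0, -1, 0, 0, 0, -1], [0, 0, -2.5, 0, 0, 0, -1], [0, 0, -3, 0, 0, 0, -1], [0, 0, -3, 0, 0, 0, -1], [0, 0, -3, 0, 0, 0, -1], [0, 0, -2, 0, 0, 0, -1], [0, 0, 0, 0, 0, -0.03, -1], [0, 0, 0, 0, 0, -0.03, -1], [0, 0, 0, 0, 0, -0.03, -1], [0, 0, 0, 0, 0, -0.027, -1], [0, 0, 0, 0, 0, 0, -1]]}}

```text
time_s: 13.13
ee_pos: [0.6218, -0.1874, 0.2001]
orientation: [[-0.29, 0.957, 0.0], [0.957, 0.29, -0.0], [-0.0, 0.0, -1.0]]
force: [0.2, 1.3, -0.7]
width: 0.034
gripper_force: 30.0
```

```bash
python3 go.py .531 .158 .14 16.8
```

```text
t 13.13 turn [0.0002 0.0001 0.0012] shift_after [35.69  1.29  6.01] shift_now [35.69  1.33  6.01] pos [ 0.6218 -0.1874  0.2001] yaw 16.87 w 0.034 gf 30.0 F [ 0.2  1.3 -0.7]
```

Emit:
{"op": "servo_tool", "data": {"targets": [[1, 0.08, 0, 0, 0, 0, -1], [2, 0.08, 0, 0, 0, 0, -1], [2.5, 0.08, 0, 0, 0, 0, -1], [2.5, 0.08, 0, 0, 0, 0, -1], [2.5, 0.08, 0, 0, 0, 0, -1], [2.5, 0.08, 0, 0, 0, 0, -1], [2.5, 0.08, 0, 0, 0, 0, -1], [2.5, 0.08, 0, 0, 0, 0, -1], [2.5, 0.08, 0, 0, 0, 0, -1], [2.5, 0.08, 0, 0, 0, 0, -1], [2.5, 0.08, 0, 0, 0, 0, -1], [2.5, 0.08, 0, 0, 0, 0, -1], [2.5, 0.08, 0, 0, 0, 0, -1], [2.5, 0.08, 0, 0, 0, 0, -1], [1.7, 0.08, 0, 0, 0, 0, -1], [1, 0.1, 0, 0, 0, 0, -1], [0, 0, 2, 0, 0, 0, -1], [0, 0, 2.5, 0, 0, 0, -1], [0, 0, 1.5, 0, 0, 0, -1], [0, 0, 0, 0, 0, 0, -1]]}}

```text
time_s: 14.8
ee_pos: [0.5294, 0.1577, 0.1369]
orientation: [[-0.288, 0.958, -0.004], [0.958, 0.288, -0.001], [0.0, -0.005, -1.0]]
force: [-0.9, -0.4, -2.5]
width: 0.0338
gripper_force: 30.0
```

Emit:
{"op": "servo_tool", "data": {"targets": [[0, 0, 0, 0, 0, 0, -1], [0, 0, 1.5, 0, 0, 0, -1], [0, 0, 1, 0, 0, 0, -1], [0, 0, 0.5, 0, 0, 0, -1], [0, 0, 0, 0, 0, 0, -1], [0, 0, 0, 0, 0, 0, -1], [0, 0, 0, 0, 0, 0, -1]]}}

```text
time_s: 15.38
ee_pos: [0.5316, 0.1581, 0.11]
orientation: [[-0.289, 0.957, 0.001], [0.957, 0.289, 0.0], [-0.0, 0.001, -1.0]]
force: [-0.8, -0.2, -1.5]
width: 0.034
gripper_force: 30.0
```

```bash
python3 - <<'E'
from m import *
from go import go
go(.531,.158,.0864,16.8)
o=bot.get_obs(); p=np.array(o["ee_pos"])
im,W=cloudof("side",3); iT,T=cloudof("top",1)
zb=p[2]-.0544
F=im["frame"].astype(int)
for nm,z0,z1,h in(("hood",zb+.003,zb+.024,.023),("body",zb+.03,zb+.052,.017)):
    M=sel(W,p[:2],.045,z0,z1)
    H=W[M]
    def f(q,h=h):
        d=H[:,:2]-q[:2]; ca,sa=np.cos(q[2]),np.sin(q[2])
        t=np.abs(np.c_[d[:,0]*ca+d[:,1]*sa,-d[:,0]*sa+d[:,1]*ca]); return t.max(1)-h
    s=least_squares(f,[p[0],p[1],.29],loss='soft_l1',f_scale=.001)
    print(nm,len(H),s.x[:2].round(4),np.degrees(s.x[2]).round(1),(s.cost/len(H))**.5, H.min(0).round(4))
m=sel(W,p[:2],.045,zb-.02,zb+.03)&(F.min(2)>100); print("white lowest/highest",np.nanpercentile(W[m][:,2],[1,5,95,99]).round(4),m.sum())
W2=np.load("W_side.npy"); k=sel(W2,(.6217,-.188),.045,-.01,.03)
print("side bench z",np.nanmedian(W2[sel(W2,(.40,-.25),.03,-.02,.02)][:,2]).round(4))
g=sel(W,(.54,.165),.16,.008,.024)&(F[...,1]>F[...,0]*1.25)&(F[...,1]>F[...,2]*1.1); print("board pts z",np.median(W[g][:,2]),rect(W[g]))
cv2.imwrite("pics/f1.png",cv2.resize(im["frame"][110:210,180:300][...,::-1],(720,600),interpolation=cv2.INTER_CUBIC))
E
```

```text
t 15.38 turn [ 0.0007  0.0001 -0.0003] shift_after [ 0.01 -0.06  2.36] shift_now [ 0.01 -0.06  2.36] pos [0.5316 0.1581 0.11  ] yaw 16.78 w 0.034 gf 30.0 F [-0.8 -0.2 -1.5]
hood 115 [0.5309 0.1582] 17.1 0.000646011367823393 [0.5027 0.1281 0.0588]
body 77 [0.5313 0.1581] 16.8 0.0006396588312335483 [0.5105 0.1354 0.0863]
white lowest/highest nan 0
side bench z -0.001
board pts z 0.018397365297289563 (array([539.3, 167.3]), array([153.7, 105.4]), 16.3)m.py:7: RuntimeWarning: Mean of empty slice
  return im,np.nanmean(Ws,0)
  return np.nanmean(a, axis, out=out, keepdims=keepdims)
```

View pics/f1.png

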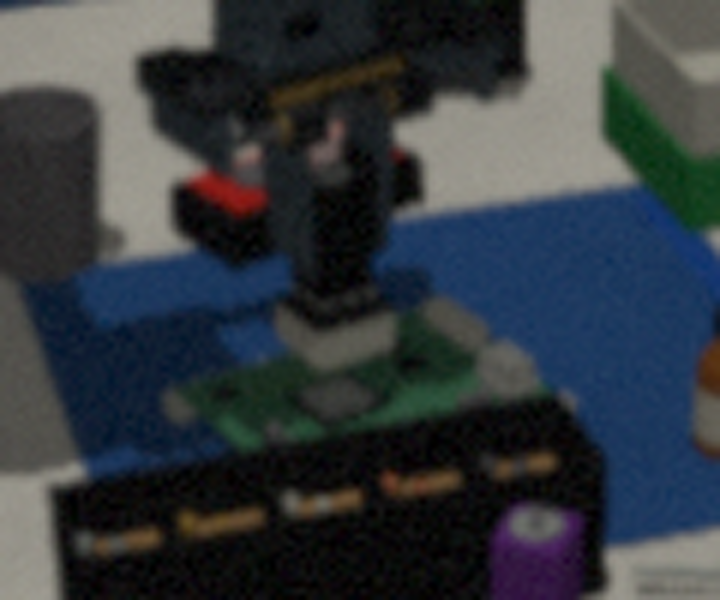

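The camera at (335,280) hangs upright above the processor at (340,398). I'll measure the processor in this same view for a relative check.

```bash
python3 - <<'E'
from m import *
d=np.load("last_side.npz"); W=d["W"]; F=d["F"].astype(int)
g=(F[...,1]>F[...,0]*1.2)&(F[...,1]>F[...,2]*1.1)
M=sel(W,(.531,.158),.031,.015,.027)&~g
def sqfit(m,h):
    n,l,st,_=cv2.connectedComponentsWithStats(m.astype(np.uint8),connectivity=4); i=1+st[1:,4].argmax(); P=W[l==i]
    print(len(P),rect(P),P.mean(0).round(4)); return i
sqfit(M,.021)
sp=F.max(2)-F.min(2)
ys,xs=np.where(M); print(np.percentile(F[M].mean(1),[5,25,50,75,95]))
for t in(60,70,80): sqfit(M&(F.mean(2)>t),.016)
E
```

```text
75 (array([527. , 157.6]), array([44. , 44.1]), 25.8) [0.5294 0.1553 0.0226]
[30.83333333 42.33333333 48.33333333 54.33333333 58.76666667]
1 (array([527.4, 155.7]), array([0., 0.]), 0.0) [0.5274 0.1557 0.0217]Traceback (most recent call last):
  File "<stdin>", line 11, in <module>
  File "<stdin>", line 6, in sqfit
ValueError: attempt to get argmax of an empty sequence
```

```bash
python3 - <<'E'
from m import *
from scipy.optimize import minimize
from scipy.ndimage import map_coordinates, gaussian_filter
im=bot.get_image("top"); G=cv2.imread("top2.png").astype(float).mean(2)
C=np.linalg.inv(im["T"]); rv=cv2.Rodrigues(C[:3,:3])[0]; tv=C[:3,3]
n=61; a=np.linspace(-.024,.024,n); X,Y=np.meshgrid(a,a); r=np.maximum(abs(X),abs(Y))
def img(q,z):
    c,s=np.cos(q[2]),np.sin(q[2])
    P=np.c_[(q[0]+X*c-Y*s).ravel(),(q[1]+X*s+Y*c).ravel(),np.full(X.size,z)]
    uv=cv2.projectPoints(P,rv,tv,im["intrinsics"],np.array(im["distortion"]))[0][:,0]
    return map_coordinates(G,[uv[:,1],uv[:,0]],order=1).reshape(n,n)
for z in(.022,.0237):
  for h in(.016,.0165,.017):
    f=lambda q:-(img(q,z)[r<h-.0005].mean()-img(q,z)[(r>h+.0005)&(r<.0205)].mean())
    s=min((minimize(f,[.531+dx,.158+dy,.29],method="Nelder-Mead",options=dict(initial_simplex=[[.531,.158,.29],[.533,.158,.29],[.531,.16,.3],[.529,.157,.25]],xatol=1e-5,fatol=1e-3)) for dx in(0,) for dy in(0,)),key=lambda s:s.fun)
    print(z,h,s.x[:2].round(4),np.degrees(s.x[2]).round(2),s.fun.round(1))
E
```

```text
0.022 0.016 [0.5312 0.1577] 17.25 -68.8
0.022 0.0165 [0.5312 0.1578] 17.11 -75.3
0.022 0.017 [0.5312 0.1578] 16.92 -73.1
0.0237 0.016 [0.5311 0.1575] 17.27 -69.0
0.0237 0.0165 [0.531  0.1576] 17.05 -75.6
0.0237 0.017 [0.5311 0.1576] 16.9 -73.3
```

Emit:
{"op": "servo_tool", "data": {"targets": [[0, -0.07, 0.6, 0, 0, 0, -1], [0, 0, 0.6, 0, 0, 0, -1], [0, 0, 0.6, 0, 0, 0, -1], [0, 0, 0.4, 0, 0, 0, -1], [0, 0, 0.15, 0, 0, 0, -1], [0, 0, 0, 0, 0, 0, -1], [0, 0, 0, 0, 0, 0, -1], [0, 0, 0, 0, 0, 0, -1], [0, 0, 0, 0, 0, 0, -1], [0, 0, 0, 0, 0, 0, -1], [0, 0, 0, 0, 0, 0, -1]]}}

```text
time_s: 16.55
ee_pos: [0.5307, 0.1579, 0.0861]
orientation: [[-0.289, 0.957, 0.0], [0.957, 0.289, 0.0], [-0.0, 0.0, -1.0]]
force: [0.1, 0.1, -1.2]
width: 0.0338
gripper_force: 30.0
```

```bash
python3 - <<'E'
from m import *
from go import go
go(.5308,.158,.0864,16.9)
o=bot.get_obs(); p=np.array(o["ee_pos"]); print(np.abs(o["dq"]).max())
im,W=cloudof("side",2); zb=p[2]-.0544
for nm,z0,z1,h in(("hood",zb+.003,zb+.024,.023),("body",zb+.03,zb+.052,.017)):
    H=W[sel(W,p[:2],.045,z0,z1)]
    def f(q,h=h):
        d=H[:,:2]-q[:2]; ca,sa=np.cos(q[2]),np.sin(q[2])
        t=np.abs(np.c_[d[:,0]*ca+d[:,1]*sa,-d[:,0]*sa+d[:,1]*ca]); return t.max(1)-h
    s=least_squares(f,[p[0],p[1],.29],loss='soft_l1',f_scale=.001); print(nm,len(H),s.x[:2].round(4),np.degrees(s.x[2]).round(1))
P=W[sel(W,p[:2],.04,.024,.06)]; print("lowest",np.sort(P[:,2])[:12].round(4))
print("nested",cup(W,(.4617,-.193),.062))
cv2.imwrite("pics/f2.png",cv2.resize(im["frame"][110:210,180:300][...,::-1],(720,600),interpolation=cv2.INTER_CUBIC))
E
```

```text
t 16.55 turn [ 0.0003  0.     -0.002 ] shift_after [ 0.01  0.02 -0.03] shift_now [ 0.01  0.02 -0.03] pos [0.5307 0.1579 0.0861] yaw 16.79 w 0.0338 gf 30.0 F [ 0.1  0.1 -1.2]
0.001718093271126765
hood 114 [0.5301 0.1581] 17.1
body 79 [0.5302 0.1576] 19.0
lowest [0.0244 0.0245 0.0246 0.0319 0.0319 0.0322 0.0323 0.0331 0.0331 0.0337
 0.0341 0.0344]
nested (137, array([ 0.4607, -0.1939,  0.028 ]), array([ 0.4608, -0.1946,  0.0599]))m.py:7: RuntimeWarning: Mean of empty slice
  return im,np.nanmean(Ws,0)
```

View pics/f2.png

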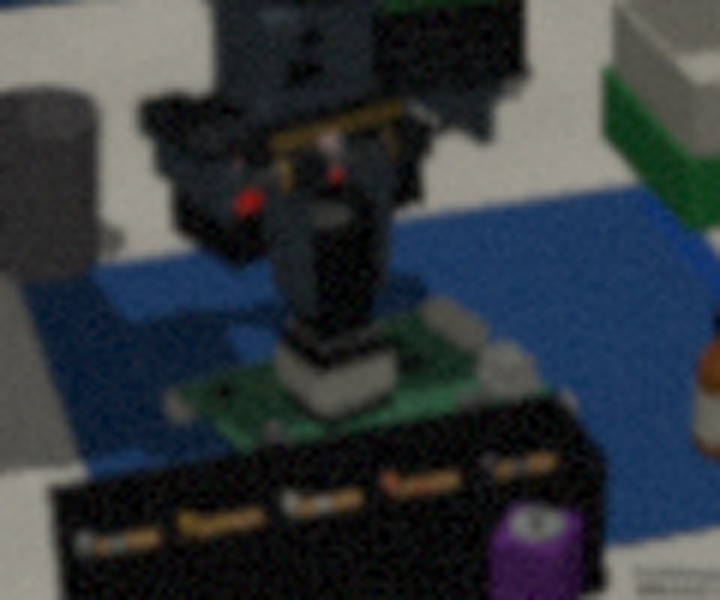

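The hood at (335,375) hovers square over the processor, about 10 mm above it, and is motionless. The nested cups are undisturbed. Handing in.

```bash
python3 -c "
from station import bot
print(bot.close_job())"
```

```text
the job is handed in; nothing more can be done
None
```

The job is handed in: the cup is fully nested in its twin and released, and the camera is held still about 1 cm above the processor, centred to about 1 mm and square to it, touching nothing, at 16.7 s of the 54 s allowed.

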